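Seat the filter drawer and hold the purge slide at its mark

ROBOT

A 7-joint arm with a two-finger parallel gripper is mounted at the origin on the work surface. World frame = base frame: x ahead of the robot, y to its left, z up, the work surface at z = 0. Lengths are in mm, angles in rad, forces in N, time in s.
With the tool pointing down it reaches from about 425 to 825 mm from the base axis. Payload 3.6 kg.
Tool frame: the origin (TCP) lies where the fingers leave the gripper's body, on its centre line; the fingertips stand robot.finger_overhang ahead of it and the grasp point (between the pads) lies 65 mm ahead of it (robot.finger_overhang is the distance from the TCP to the fingertips, in mm); z points along the fingers, y is the line along which they close (so a half turn about z gives the same grasp; the last joint's range is limited). The gripper opens to 93 mm and grips with 3 to 60 N. Pads are 15 mm wide; open, the fingers measure 128 mm over their backs; the gripper's body (75 mm by 188 mm) begins 65 mm behind the grasp point.
Start: joints at [1.077, 0.615, -0.013, 1.423, 0.008, 1.103, -0.04], TCP at [293.106, -580.135, 302.74] pointing down, gripper open.
Joint ranges: [-3.12, 3.12], [-0.3, 2.06], [-1.34, 1.32], [0.26, 2.42], [-1.36, 4.5], [0.01, 1.98], [-2.84, 2.84]. Speed limits (rad/s): [2.79, 2.79, 3.14, 3.14, 3.14, 3.14, 3.14].

INTERFACE

Orientations are given as a unit quaternion [x, y, z, w].
In Python, from workcell import robot, cams gives the robot as it stands.
- The arm moves only by the tool jog_arm, never from a script. Its argument "motion" is a list of rows, each an object with "delta_pos": the shift along the world's x, y, z in m, a list of three; "rotation": the turn, a rotation vector about the world's x, y, z in degrees, a list of three. In form: [{"delta_pos": [tx, ty, tz], "rotation": [ax, ay, az]}, ...]. A call has 1 to 20 rows; each row is the pose to reach, as a shift and turn from the pose commanded when the call began; what a row does not reach only later rows make up. A row lasts 1/8 s, in which the tool goes at most 62.5 mm and 10.7 degrees, less where a joint would pass 70% of its speed; a pose out of reach is approached as far as the arm can. A call with a gripper value outside its range is refused whole. "fingers" is the opening in per cent of the stroke, from 0 (shut) to 100 (fully open), set as the call begins (left out, the last holds). The fingers move at their own pace and stop on an object; "force" is the grip in N (left out, the last holds). Time passes only in rows, so rows that repeat a pose let the fingers close. It gives the time, the measured TCP pose, the force, the opening and the grip force at its end, in the units of the state.
- robot.observe(): the state, without advancing time (a new reading comes with each control period).
- cams.get_image(name): name is "side" or "top" or "wrist"; returns the picture (400x640x3 uint8, red, green, blue); there is no depth.
- cams.get_calibration(name): a dict with "camera_matrix" (3x3 intrinsics, pixels), "R" (3x3) and "t" (3): a world point X has camera coordinates R X + t. Camera axes: x right, y down, z forward; pixel columns grow to the right and rows downward; lengths in mm; the calibration is good to about 2 mm. A picture is of the moment at which its call begins: read the wrist's pose just before it. get_calibration takes no time and is no camera call; for the wrist camera it gives the pose at the moment of the call.
- robot.finish_job(): hands the job in; it is judged then, once.
The state is a dict: "clock": time; "joint_positions": joint angles; "joint_vel": joint speeds; "joint_torque": joint torques, N m; "eef_pos": TCP position; "tool_rot": TCP orientation; "contact_force": force on the tool from outside, world axes, zero at the start; "moment": the same for the moment, N m; "finger_gap": finger opening in mm; "finger_force": force on a finger pad.
Only numpy, scipy, OpenCV 4.12 (cv2) and the standard library are available. Lean on these libraries where they do the work, as an engineer would, in place of code of your own. Each camera call takes 0.05 s, during which the arm holds its last target. There are 200 camera calls.

TASK

Push the open filter drawer fully home until it clicks into its detent; then pull the valve's spring-return slide out until its pointer is level with the upright mark tab on the scale beside it, and keep it there: the job finishes with the gripper still holding the slide at the mark. Leave the other things on the bench where they are.

Things in the scene. Friction and masses are not known exactly. Their poses are not given: they have to be found in the camera images.
- filter_box: Exhaust filter unit: fixed white box on the bench, 220 deep (x) by 170 wide (y) by 130 high, with one drawer in its front. Origin: underside, middle of the FRONT edge; its own +x runs from the front into the box, z up. Stands on either the left or the right, turned up to 0.25 rad.
- drawer (a joint): How far the drawer stands out (m): 0 = fully home, grows along the unit's own -x; stop at 0.11; starts open. Slides lightly (under 2 N). About 6 mm before home a sprung detent must be pushed over (about 5 N): past it the drawer snaps to 0 and stays; short of it, it can be pushed back out to about 15 mm.
- drawer_handle (a point): Middle of the drawer's level steel bar handle (round bar 11 mm thick, 111 long, along the unit's y), moves with the drawer. 95 above the bench, 35 in front of the white drawer front (150 wide, from 42 to 118 above the bench, 12 thick). With the drawer home it is 47 in front of the box's front edge, 35 below the box's top.
- valve: Purge gate valve: fixed aluminium block, 76 wide, 40 high; origin on its underside below the slide's rest position, block from its own x = -100 to +150. Steel duct stub at x = +100 (flange 96 across, top 100 above the bench). The slide pulls to its own -x. On its +y side a lower ledge (26 wide, 30 high) with scale ticks. On the left or right, turned up to 0.25 rad.
- slide: Spring-return slide on the valve: steel blade with one upright black grip plate, 12 thick (x), 36 wide (y), 46 to 92 above the bench, centred on the slide's origin (40 above the bench). Axes as the valve's. At rest its x in the valve frame is 0; it slides to -x by at most 85. A spring pulls it back with 3.6 N at rest plus 1.2 N per 10 mm; it never latches.
- slide_grip (a point): Middle of the slide's grip plate, 70 above the bench (22 below the plate's top). At rest 46 mm are free behind the plate up to the duct flange; a low clamp bar (top 52 above the bench) begins 26 behind the plate.
- slide_pointer (a point): End of the slide's pointer, a 4 mm wide steel tongue on its +y side just below the grip plate; at the same x as the grip plate's middle, 47 to +y of it, 43 above the bench.
- mark: The mark: a small fixed upright dark steel tab, 5 thick (x) by 14 (y) by 16 high, on the valve's ledge beside the path of the pointer, 30 to 58 mm out from the rest position; top 46 above the bench. Origin: middle of its underside; axes as the valve's. The slide is at the mark when the pointer's x in this frame is 0. It does not stop the slide.
- amber_bottle: bystander: capped amber glass bottle, 60 mm across, 130 tall, standing; origin: underside centre
- beaker: bystander: glass beaker, 72 mm across, 90 tall, standing; origin: underside centre
- sample_jar: bystander: small capped glass jar, 52 mm across, 55 tall, standing on the filter unit's top; origin: underside centre
- flange_ring: bystander: flat steel ring, 44 mm across, 10 high, lying on the bench; origin: underside centre
- screwdriver: bystander: screwdriver lying on the bench
- dish: bystander: shallow glass dish, 90 mm across, 14 high; origin: underside centre
- stopper: bystander: black rubber stopper, 36 mm across, 28 high, standing by the valve's -y side; origin: underside centre
- vial: bystander: small capped vial, 28 mm across, 50 tall, standing; origin: underside centre

How it is judged (in metres and radians):
On the way, in this order (a step that is already met when the one before it is completed fails the run):
1. the drawer is home in its detent (value of joint drawer below 0.003 m), for 0.2 s.
2. with the drawer home, the slide is held at the mark by the gripper (value of joint drawer below 0.003 m and contact force between the fingers and slide above 2 N and x of slide_pointer in the frame of mark between -0.005 and 0.005 m), for 0.3 s.
At the end, for the whole second after the job is handed in: Drawer less than 3 mm from home, slide pointer within 5 mm of the mark along the slide's travel, slide still (under 10 mm/s), and the gripper's fingers bearing on the slide with more than 2 N, all through the last second (all of step 2 and linear speed of slide below 0.01 m/s); the arm keeps its last pose, push and grip.
It fails at once if a bystander is moved by more than 30 mm or knocked over (distance of any of amber_bottle, beaker, sample_jar, flange_ring, screwdriver, dish, stopper, vial from where it was at the start of the episode above 0.03 m or angle between any of amber_bottle, beaker, sample_jar, flange_ring, dish, stopper, vial's own z axis and vertical above 0.5 rad).
It also fails if it takes over 48 s, if anything falls off the work surface, if the arm or the gripper's body presses on something with over 40 N, if the wrist force passes 120 N, or if a joint passes its speed limit or range.

## Working session

There is one attempt and no reset: what is moved stays moved. The work goes in short steps, Python scripts to look and compute and a tool call to move; the robot and the scene stay as the last step left them, time stands still between calls to the robot, and variables do not carry over. Pictures are saved under pics/ and viewed, at most 10 in all, crops included, and the job is handed in when it is done.

Besides the shell and the picture viewer there is one more tool, called after "Emit:" as a command line: name --argument value ..., lists and objects as JSON in quotes. jog_arm: Moves the arm, as the interface text tells. Its arguments: {"type":"object","properties":{"motion":{"type":"array"},"fingers":{"type":"number"},"force":{"type":"number"}},"required":["motion"]}

```bash
ls; mkdir -p pics; python3 - <<'E'
from workcell import robot,cams
import cv2,numpy as np
print(robot.observe(), robot.finger_overhang)
for n in ["top","side"]:
    cv2.imwrite(f"pics/{n}0.png",cams.get_image(n)[:,:,::-1])
    c=cams.get_calibration(n); print(n,np.round(c["camera_matrix"],1).tolist(),np.round(c["R"],4).tolist(),np.round(c["t"],1))
E
```

```text
pics
{'clock': 0.0, 'joint_positions': array([ 1.07653303,  0.61591229, -0.01263756,  1.42490198,  0.00813293,
        1.10340022, -0.04041708]), 'joint_vel': array([-0.00082746,  0.00054362,  0.0001352 , -0.00056682, -0.00023871,
       -0.00057667,  0.00098695]), 'joint_torque': array([-1.32922141e-04, -4.58936906e+01,  2.09284918e-01, -1.65745246e+01,
       -6.09852606e-02,  2.05297762e-02,  2.31594522e-04]), 'eef_pos': array([ 292.83068281, -579.64990144,  301.58433372]), 'tool_rot': array([ 9.72763867e-01,  2.31794749e-01, -3.24402306e-04, -1.24395999e-03]), 'contact_force': array([ 0.01638553, -0.08089981,  0.1504599 ]), 'moment': array([-0.04446355, -0.02128631, -0.02712214]), 'finger_force': 0.0, 'finger_gap': 93.1098255413811} 84.1
top [[404.3, 0.0, 321.2], [0.0, 404.3, 200.9], [0.0, 0.0, 1.0]] [[-0.0215, -0.9996, -0.0207], [-0.9852, 0.0247, -0.1697], [0.1701, 0.0168, -0.9853]] [  39.2  600.8 1133.6]
side [[364.9, 0.0, 322.9], [0.0, 364.9, 200.6], [0.0, 0.0, 1.0]] [[-0.8168, -0.5766, -0.0166], [-0.3077, 0.4599, -0.833], [0.488, -0.6753, -0.5531]] [491.  254.2 896.9]
```

View pics/top0.png

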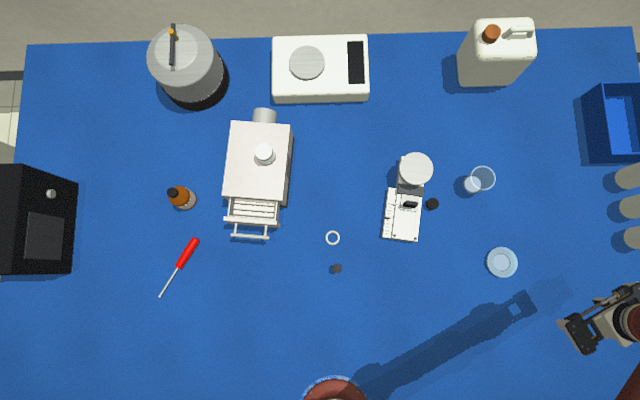

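View pics/side0.png

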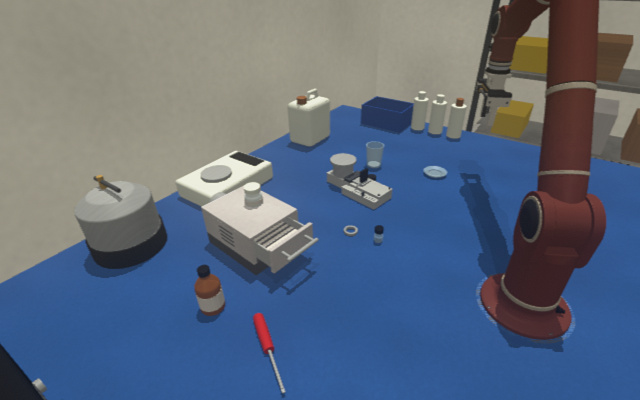

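The top view shows the filter unit at about (258,165), its handle at (250,235), and the valve at (403,205) with the grip at (410,204). I'll enlarge both areas.

```bash
python3 - <<'E'
import cv2,numpy as np
a=cv2.imread("pics/top0.png")
l=cv2.resize(a[100:250,215:305],None,fx=4,fy=4,interpolation=cv2.INTER_CUBIC)
r=cv2.resize(a[145:250,375:450],None,fx=5.7,fy=5.7,interpolation=cv2.INTER_CUBIC)
r=cv2.copyMakeBorder(r[:600],0,max(0,600-r.shape[0]),0,0,cv2.BORDER_CONSTANT)
o=np.hstack([l,r]);print(o.shape);cv2.imwrite("pics/crop0.png",o)
E
```

```text
(600, 788, 3)
```

View pics/crop0.png

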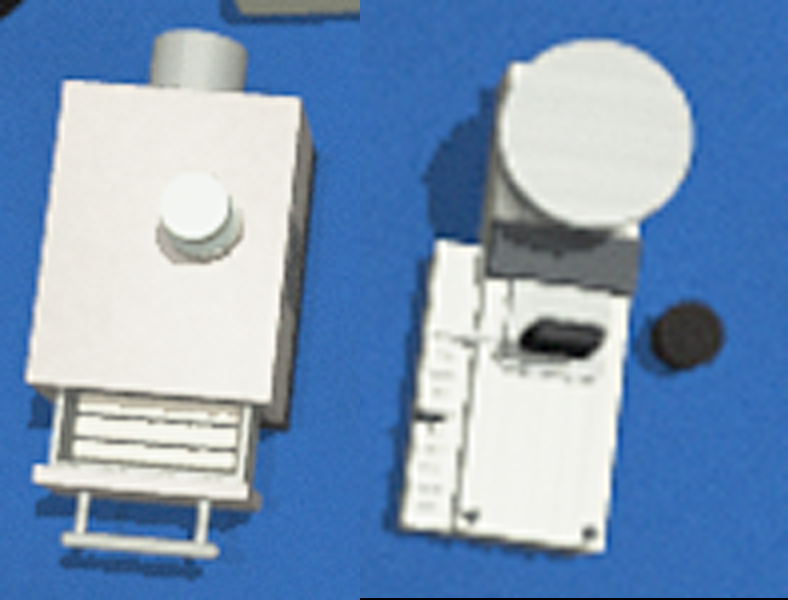

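```bash
cat > h.py <<'E'
import numpy as np
def back(cal,u,v,z):
    K,R,t=(np.array(cal[k],float) for k in("camera_matrix","R","t"))
    d=R.T@np.linalg.solve(K,[u,v,1.]); c=-R.T@t.ravel()
    return c+d*(z-c[2])/d[2]
E
python3 - <<'E'
from workcell import cams
from h import *
c=cams.get_calibration("top")
L=lambda x,y,z:back(c,215+x/4-.4,100+y/4-.4,z)
R=lambda x,y,z:back(c,375+(x-360)/5.7-.4,145+y/5.7-.4,z)
for n,p in dict(bl=L(63,82,130),br=L(302,98,130),fl=L(28,383,130),fr=L(270,405,130),hl=L(65,540,95),hr=L(216,551,95),drl=L(35,470,118),drr=L(248,487,118),jar=L(195,205,185),
 vfr=R(603,550,40),vfl=R(400,530,30),vbr=R(632,290,40),lbl=R(437,240,30),fl=R(595,133,100),mark=R(430,417,46),ptr=R(470,342,43),gl=R(530,330,92),gr=R(603,332,92),stop=R(688,330,28)).items(): print(n,np.round(p).tolist())
E
```

```text
File "<stdin>", line 7
SyntaxError: keyword argument repeated: fl
```

```bash
python3 - <<'E'
from workcell import cams
from h import *
c=cams.get_calibration("top")
L=lambda x,y,z:back(c,215+x/4-.4,100+y/4-.4,z)
R=lambda x,y,z:back(c,375+(x-360)/5.7-.4,145+y/5.7-.4,z)
for n,p in dict(bl=L(63,82,130),br=L(302,98,130),fl=L(28,383,130),fr=L(270,405,130),hl=L(65,540,95),hr=L(216,551,95),drl=L(35,470,118),drr=L(248,487,118),jar=L(195,205,185),
 vfr=R(603,550,40),vfl=R(400,530,30),vbr=R(632,290,40),lbl=R(437,240,30),flange=R(595,133,100),mark=R(430,417,46),ptr=R(470,342,43),gl=R(530,330,92),gr=R(603,332,92),stop=R(688,330,28)).items(): print(n,np.round(p).tolist())
E
```

```text
bl [828.0, 277.0, 130.0]
br [811.0, 107.0, 130.0]
fl [611.0, 298.0, 130.0]
fr [591.0, 131.0, 130.0]
hl [505.0, 279.0, 95.0]
hr [495.0, 173.0, 95.0]
drl [552.0, 295.0, 118.0]
drr [536.0, 148.0, 118.0]
jar [718.0, 174.0, 185.0]
vfr [479.0, -250.0, 40.0]
vfl [492.0, -149.0, 30.0]
vbr [612.0, -274.0, 40.0]
lbl [643.0, -176.0, 30.0]
flange [681.0, -246.0, 100.0]
mark [548.0, -165.0, 46.0]
ptr [587.0, -188.0, 43.0]
gl [584.0, -210.0, 92.0]
gr [582.0, -246.0, 92.0]
stop [593.0, -304.0, 28.0]
```

Emit:
jog_arm --motion '[{"delta_pos": [0.04,0.06,0],"rotation": [0,0,8]},{"delta_pos": [0.08,0.12,0],"rotation": [0,0,16]},{"delta_pos": [0.11,0.18,0],"rotation": [0,0,24]},{"delta_pos": [0.14,0.23,0],"rotation": [0,0,32]},{"delta_pos": [0.17,0.28,0],"rotation": [0,0,40]},{"delta_pos": [0.2,0.33,0],"rotation": [0,0,47]},{"delta_pos": [0.22,0.36,0],"rotation": [0,0,51]},{"delta_pos": [0.23,0.38,0],"rotation": [0,0,53.5]},{"delta_pos": [0.23,0.38,0],"rotation": [0,0,53.5]},{"delta_pos": [0.23,0.38,0],"rotation": [0,0,53.5]},{"delta_pos": [0.23,0.38,0],"rotation": [0,0,53.5]}]' --fingers 100

```text
clock: 1.48
eef_pos: [522.0, -202.6, 302.6]
tool_rot: [0.766, 0.643, -0.001, 0.0]
contact_force: [-0.3, 0.5, 0.1]
finger_gap: 93.1
finger_force: 0.0
```

```bash
python3 - <<'E'
from workcell import robot,cams
import cv2,numpy as np,pickle
o=robot.observe();print(o["clock"],o["eef_pos"],o["tool_rot"],o["joint_positions"].round(2))
c=cams.get_calibration("wrist");im=cams.get_image("wrist")
pickle.dump(c,open("w1.pkl","wb"));cv2.imwrite("pics/w1.png",im[:,:,::-1])
E
```

```text
1.475 [ 522.02447798 -202.6324765   302.60549266] [ 7.65800151e-01  6.43078178e-01 -7.47523811e-04  1.62329725e-04] [ 0.53  0.49 -0.3   1.68  0.17  0.99 -0.  ]
```

View pics/w1.png

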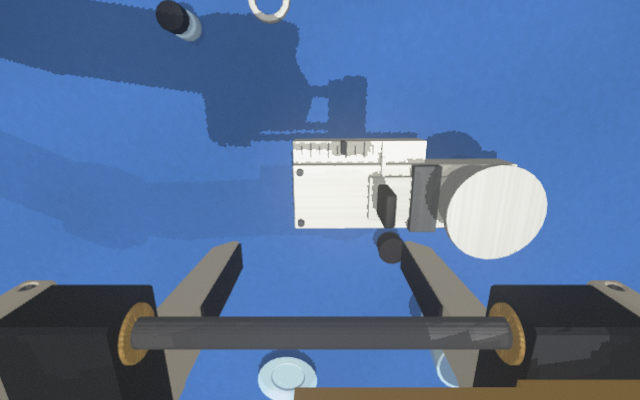

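Wrist view: the valve lies level in the picture, so the yaw is right. The grip is at (386,205), the mark at about (343,147) and the pointer at about (381,155). I'll enlarge it.

```bash
python3 - <<'E'
import cv2
a=cv2.imread("pics/w1.png")
cv2.imwrite("pics/w1c.png",cv2.resize(a[130:240,285:435],None,fx=5,fy=5,interpolation=cv2.INTER_CUBIC))
E
```

```text
(no output)
```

View pics/w1c.png

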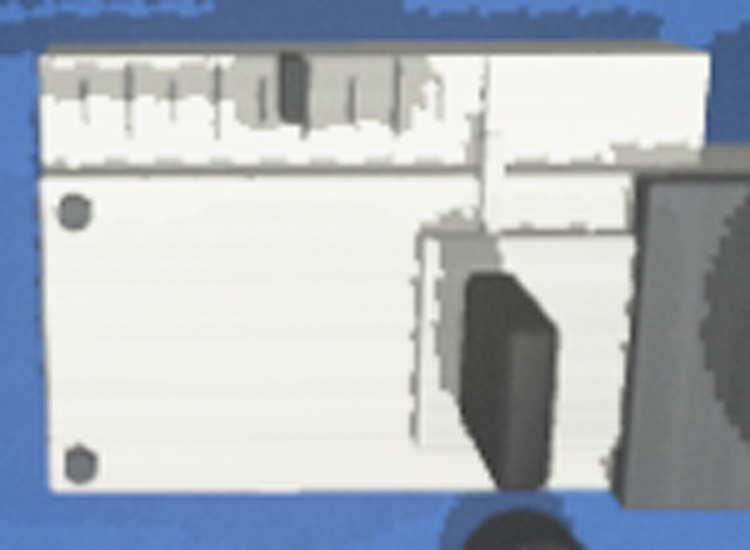

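The enlarged crop (5x) shows the mark at crop (280–302, 55–123), the pointer tongue at x≈485 and the plate top at (512–557, 330–490).

```bash
python3 - <<'E'
import pickle
from h import *
c=pickle.load(open("w1.pkl","rb"))
P=lambda x,y,z:back(c,285+x/5-.4,130+y/5-.4,z)
d=dict(mTL=P(283,57,46),mTR=P(302,57,46),mBR=P(305,123,46),mBL=P(280,123,30),pA=P(485,65,43),pB=P(484,225,43),top=P(534,410,92),fl=P(42,180,40),fr=P(52,490,40),rr=P(605,490,40),lfl=P(40,57,30),lbl=P(708,55,30))
print("cam",(-np.array(c["R"]).T@c["t"]).round())
a=-0.172;ex=np.array([np.cos(a),np.sin(a)]);ey=np.array([-ex[1],ex[0]])
for n,p in d.items(): print(n,p.round(1), "v:",(ex@p[:2]).round(1),(ey@p[:2]).round(1))
f=lambda p,q:np.arctan2(*(d[q]-d[p])[[1,0]])
print(f("fr","rr"),f("lfl","lbl"))
E
```

```text
cam [ 537. -121.  385.]
mTL [ 551.5 -160.4   46. ] v: 570.8 -63.6
mTR [ 555.5 -161.1   46. ] v: 574.9 -63.6
mBR [ 554.  -175.1   46. ] v: 575.8 -77.7
mBL [ 549.2 -176.6   30. ] v: 571.4 -80.0
pA [ 594.3 -169.9   43. ] v: 614.6 -65.7
pB [ 590.  -204.8   43. ] v: 616.3 -100.8
top [ 587.8 -231.6   92. ] v: 618.8 -127.6
fl [ 494.8 -178.4   40. ] v: 518.1 -91.1
fr [ 482.4 -251.4   40. ] v: 518.3 -165.1
rr [ 611.1 -274.    40. ] v: 649.0 -165.3
lfl [ 498.7 -152.8   30. ] v: 517.5 -65.2
lbl [ 645.7 -178.2   30. ] v: 666.7 -65.1
-0.17358696313979885 -0.17103957225589494
```

Emit:
jog_arm --motion '[{"delta_pos": [-0.01,0.05,0],"rotation": [0,0,0]},{"delta_pos": [-0.02,0.1,0],"rotation": [0,0,1]},{"delta_pos": [-0.03,0.15,0],"rotation": [0,0,1]},{"delta_pos": [-0.035,0.2,0],"rotation": [0,0,2]},{"delta_pos": [-0.045,0.25,0],"rotation": [0,0,2]},{"delta_pos": [-0.05,0.3,0],"rotation": [0,0,3]},{"delta_pos": [-0.06,0.35,0],"rotation": [0,0,3]},{"delta_pos": [-0.07,0.4,0],"rotation": [0,0,4]},{"delta_pos": [-0.073,0.432,0],"rotation": [0,0,4]},{"delta_pos": [-0.073,0.432,-0.04],"rotation": [0,0,4]},{"delta_pos": [-0.073,0.432,-0.08],"rotation": [0,0,4]},{"delta_pos": [-0.073,0.432,-0.12],"rotation": [0,0,4]},{"delta_pos": [-0.073,0.432,-0.139],"rotation": [0,0,4]},{"delta_pos": [-0.073,0.432,-0.139],"rotation": [0,0,4]},{"delta_pos": [-0.073,0.432,-0.139],"rotation": [0,0,4]}]' --fingers 0

```text
clock: 3.4
eef_pos: [450.9, 231.8, 164.6]
tool_rot: [0.742, 0.671, 0.001, 0.0]
contact_force: [0.3, -0.6, -0.5]
finger_gap: 0.3
finger_force: 0.0
```

```bash
python3 - <<'E'
from workcell import robot,cams
import cv2,numpy as np
o=robot.observe();print(o["clock"],o["eef_pos"],o["tool_rot"])
a=cams.get_image("side")[:,:,::-1][150:310,180:400]
b=cams.get_image("top")[:,:,::-1][120:280,190:360]
cv2.imwrite("pics/d1.png",np.hstack([cv2.resize(a,None,fx=2,fy=2),cv2.resize(b,None,fx=2,fy=2)]))
E
```

```text
3.4 [450.9041649  231.77990667 164.59805127] [7.41720477e-01 6.70708526e-01 8.65850549e-04 2.37142269e-04]
```

View pics/d1.png

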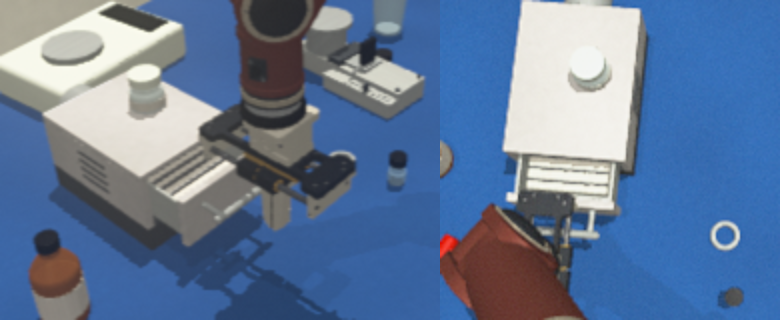

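The closed fingers stand in front of the handle, at about (270,205) in the side crop. I'll push along the unit's axis.

Emit:
jog_arm --motion '[{"delta_pos": [0.01,-0.001,0],"rotation": [0,0,0]},{"delta_pos": [0.02,-0.002,0],"rotation": [0,0,0]},{"delta_pos": [0.03,-0.003,0],"rotation": [0,0,0]},{"delta_pos": [0.037,-0.004,0],"rotation": [0,0,0]},{"delta_pos": [0.044,-0.005,0],"rotation": [0,0,0]},{"delta_pos": [0.05,-0.0055,0],"rotation": [0,0,0]},{"delta_pos": [0.056,-0.006,0],"rotation": [0,0,0]},{"delta_pos": [0.062,-0.0065,0],"rotation": [0,0,0]},{"delta_pos": [0.067,-0.007,0],"rotation": [0,0,0]},{"delta_pos": [0.071,-0.0075,0],"rotation": [0,0,0]},{"delta_pos": [0.074,-0.008,0],"rotation": [0,0,0]},{"delta_pos": [0.074,-0.008,0],"rotation": [0,0,0]}]'

```text
clock: 5.0
eef_pos: [523.7, 224.0, 163.6]
tool_rot: [0.741, 0.671, -0.0, -0.0]
contact_force: [-2.0, 0.1, 1.5]
finger_gap: 0.8
finger_force: 0.9
```

Emit:
jog_arm --motion '[{"delta_pos": [0.002,0,0],"rotation": [0,0,0]},{"delta_pos": [0.004,-0.0005,0],"rotation": [0,0,0]},{"delta_pos": [0.006,-0.0005,0],"rotation": [0,0,0]},{"delta_pos": [0.008,-0.001,0],"rotation": [0,0,0]},{"delta_pos": [0.008,-0.001,0],"rotation": [0,0,0]}]'

```text
clock: 5.62
eef_pos: [533.8, 222.6, 164.0]
tool_rot: [0.742, 0.671, 0.001, 0.001]
contact_force: [0.4, 0.9, 0.1]
finger_gap: 0.4
finger_force: 0.0
```

The force has dropped to zero, so it probably snapped in. A small further push should meet the hard stop if it did.

Emit:
jog_arm --motion '[{"delta_pos": [0.002,0,0],"rotation": [0,0,0]},{"delta_pos": [0.004,-0.0005,0],"rotation": [0,0,0]},{"delta_pos": [0.005,-0.0005,0],"rotation": [0,0,0]},{"delta_pos": [0.005,-0.0005,0],"rotation": [0,0,0]}]'

```text
clock: 6.12
eef_pos: [537.2, 222.4, 163.7]
tool_rot: [0.741, 0.671, 0.0, -0.0]
contact_force: [0.8, -0.2, -0.1]
finger_gap: 0.4
finger_force: 0.0
```

```bash
python3 - <<'E'
from workcell import robot,cams
import cv2,numpy as np
o=robot.observe();print(o["clock"],o["eef_pos"],o["contact_force"])
a=cams.get_image("side")[:,:,::-1][170:290,190:330]
b=cams.get_image("top")[:,:,::-1][140:260,210:310]
cv2.imwrite("pics/d2.png",np.hstack([cv2.resize(a,None,fx=3.3,fy=3.3,interpolation=2),cv2.resize(b,None,fx=3.3,fy=3.3,interpolation=2)]))
E
```

```text
6.125 [537.19385228 222.3636165  163.71968911] [ 0.84968748 -0.20970156 -0.09682701]
```

View pics/d2.png

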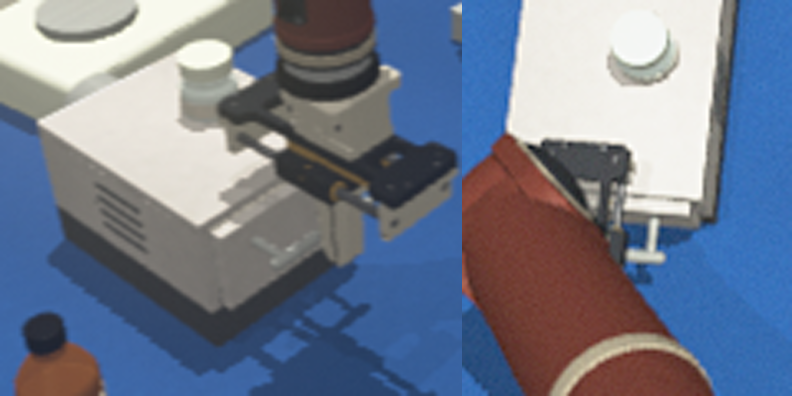

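The drawer front now lies against the box, at about (225,260) on the left. I'll push a little more, until it makes contact.

Emit:
jog_arm --motion '[{"delta_pos": [0.001,0,0],"rotation": [0,0,0]},{"delta_pos": [0.002,0,0],"rotation": [0,0,0]},{"delta_pos": [0.003,-0.0005,0],"rotation": [0,0,0]},{"delta_pos": [0.003,-0.0005,0],"rotation": [0,0,0]}]'

```text
clock: 6.72
eef_pos: [537.8, 222.4, 163.6]
tool_rot: [0.741, 0.672, -0.002, -0.001]
contact_force: [-5.8, -0.4, 4.4]
finger_gap: 0.3
finger_force: 3.1
```

Emit:
jog_arm --motion '[{"delta_pos": [0.001,0,0],"rotation": [0,0,0]},{"delta_pos": [0.002,0,0],"rotation": [0,0,0]},{"delta_pos": [0.003,0,0],"rotation": [0,0,0]}]'

```text
clock: 7.1
eef_pos: [538.4, 222.6, 163.6]
tool_rot: [0.741, 0.672, -0.005, -0.003]
contact_force: [-11.3, 0.9, 9.6]
finger_gap: 0.4
finger_force: 6.2
```

Emit:
jog_arm --motion '[{"delta_pos": [-0.02,0.002,0],"rotation": [0,0,0]},{"delta_pos": [-0.06,0.006,0],"rotation": [0,0,0]},{"delta_pos": [-0.06,0.006,0.04],"rotation": [0,0,0]},{"delta_pos": [-0.06,0.006,0.086],"rotation": [0,0,0]},{"delta_pos": [-0.045,-0.05,0.086],"rotation": [0,0,-1]},{"delta_pos": [-0.033,-0.1,0.086],"rotation": [0,0,-1]},{"delta_pos": [-0.022,-0.15,0.086],"rotation": [0,0,-2]},{"delta_pos": [-0.01,-0.2,0.086],"rotation": [0,0,-2]},{"delta_pos": [0.0,-0.25,0.086],"rotation": [0,0,-3]},{"delta_pos": [0.01,-0.3,0.086],"rotation": [0,0,-3]},{"delta_pos": [0.02,-0.35,0.086],"rotation": [0,0,-4]},{"delta_pos": [0.033,-0.4,0.086],"rotation": [0,0,-4]},{"delta_pos": [0.044,-0.453,0.086],"rotation": [0,0,-4]},{"delta_pos": [0.044,-0.453,0.086],"rotation": [0,0,-4]},{"delta_pos": [0.044,-0.453,0.086],"rotation": [0,0,-4]}]' --fingers 45

```text
clock: 8.98
eef_pos: [587.3, -230.9, 249.6]
tool_rot: [0.764, 0.645, 0.0, -0.0]
contact_force: [0.2, 1.3, 1.1]
finger_gap: 42.3
finger_force: 0.0
```

```bash
python3 - <<'E'
from workcell import robot,cams
import cv2,numpy as np,pickle
o=robot.observe();print(o["clock"],o["eef_pos"],o["tool_rot"],o["finger_gap"])
c=cams.get_calibration("wrist");im=cams.get_image("wrist")
pickle.dump(c,open("w2.pkl","wb"));cv2.imwrite("pics/w2.png",im[:,:,::-1])
E
```

```text
8.975 [ 587.32576426 -230.90570449  249.55742366] [ 7.64354175e-01  6.44796461e-01  4.66380913e-04 -3.44760697e-05] 42.2534413437226
```

View pics/w2.png

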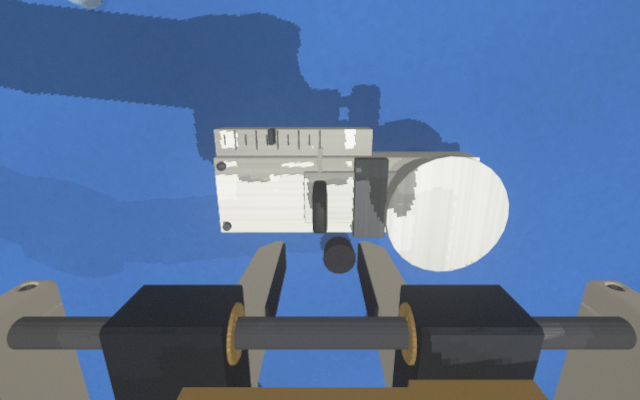

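The plate is at (320,205), centred between the fingers. The pointer is at (320,160) and the mark at (271,136). I'll compute the travel along the slide while descending.

Emit:
jog_arm --motion '[{"delta_pos": [0,0,-0.03],"rotation": [0,0,0]},{"delta_pos": [0,0,-0.06],"rotation": [0,0,0]},{"delta_pos": [0,0,-0.085],"rotation": [0,0,0]},{"delta_pos": [0,0,-0.1],"rotation": [0,0,0]},{"delta_pos": [0,0,-0.108],"rotation": [0,0,0]},{"delta_pos": [0,0,-0.108],"rotation": [0,0,0]},{"delta_pos": [0,0,-0.108],"rotation": [0,0,0]}]'

```text
clock: 9.9
eef_pos: [587.7, -231.2, 142.7]
tool_rot: [0.764, 0.645, 0.001, 0.001]
contact_force: [0.9, 0.1, 0.3]
finger_gap: 42.0
finger_force: 0.0
```

```bash
python3 - <<'E'
import pickle,cv2
from h import *
c=pickle.load(open("w2.pkl","rb"))
g=cv2.imread("pics/w2.png").max(2)
print(g[132:144:3,262:282]); print(g[150:168:4,312:328])
a=-0.172;ex=np.array([np.cos(a),np.sin(a)])
m=back(c,271,136,46);p=back(c,320,160,43);print(m.round(1),p.round(1),ex@(m-p)[:2])
E
```

```text
[[191 191 190 191 189 161  90  91  90  92  84  70  78 123 152 111 163 191
  192 193]
 [187 189 189 174 136 113  88  90  93  95  88  70  74 116 152 123 170 189
  189 189]
 [191 191 193 180 135 103 102  90  93  89  90  77  71 126 173 121 160 192
  193 192]
 [192 191 190 181 138 101 117  92  92  92  90  81  73 106 148 126 154 193
  193 193]]
[[193 193 192 192 193 188 177 177 178 180 188 195 194 193 191 193]
 [194 193 193 193 194 188 177 176 179 175 181 194 193 194 194 192]
 [175 175 174 175 174 174 175 176 177 173 169 172 170 175 173 174]
 [211 199 185 187 180 169 175 176 176 178 183 185 186 187 186 185]
 [194 187 186 186 186 184 174 175 175 178 180 185 186 187 186 187]]
[ 553.3 -167.    46. ] [ 592.9 -196.2   43. ] -43.94209716422634
```

Emit:
jog_arm --motion '[{"delta_pos": [0,0,0],"rotation": [0,0,0]},{"delta_pos": [0,0,0],"rotation": [0,0,0]},{"delta_pos": [0,0,0],"rotation": [0,0,0]},{"delta_pos": [0,0,0],"rotation": [0,0,0]}]' --fingers 0 --force 40

```text
clock: 10.4
eef_pos: [586.2, -231.0, 141.8]
tool_rot: [0.764, 0.645, -0.001, -0.001]
contact_force: [-4.1, 1.0, 2.9]
finger_gap: 12.2
finger_force: 40.0
```

Emit:
jog_arm --motion '[{"delta_pos": [-0.005,0.001,0],"rotation": [0,0,0]},{"delta_pos": [-0.01,0.002,0],"rotation": [0,0,0]},{"delta_pos": [-0.015,0.0025,0],"rotation": [0,0,0]},{"delta_pos": [-0.02,0.0035,0],"rotation": [0,0,0]},{"delta_pos": [-0.025,0.0045,0],"rotation": [0,0,0]},{"delta_pos": [-0.03,0.005,0],"rotation": [0,0,0]},{"delta_pos": [-0.035,0.006,0],"rotation": [0,0,0]},{"delta_pos": [-0.04,0.007,0],"rotation": [0,0,0]},{"delta_pos": [-0.043,0.0075,0],"rotation": [0,0,0]},{"delta_pos": [-0.043,0.0075,0],"rotation": [0,0,0]},{"delta_pos": [-0.043,0.0075,0],"rotation": [0,0,0]}]'

```text
clock: 11.78
eef_pos: [546.4, -224.3, 141.8]
tool_rot: [0.764, 0.645, 0.002, 0.002]
contact_force: [7.4, -2.0, -6.7]
finger_gap: 11.6
finger_force: 40.0
```

```bash
python3 - <<'E'
from workcell import robot,cams
import cv2,numpy as np,pickle
o=robot.observe();print(o["clock"],o["eef_pos"],o["contact_force"],o["finger_force"],o["finger_gap"])
c=cams.get_calibration("wrist");im=cams.get_image("wrist")
pickle.dump(c,open("w3.pkl","wb"));im=im[:,:,::-1];cv2.imwrite("pics/w3.png",im)
a=cv2.resize(im[20:240,200:460],None,fx=1.8,fy=1.8,interpolation=2)
t=cams.get_image("top")[:,:,::-1][165:255,370:435]; t=cv2.resize(t,None,fx=4.4,fy=4.4,interpolation=2)
cv2.imwrite("pics/w3c.png",np.hstack([a,t]));print(a.shape,t.shape)
E
```

```text
11.775 [ 546.3880586  -224.26253724  141.82000129] [ 7.37743134 -2.03344808 -6.72631995] 40.020466446876526 11.590939085832964
(396, 468, 3) (396, 286, 3)
```

View pics/w3c.png

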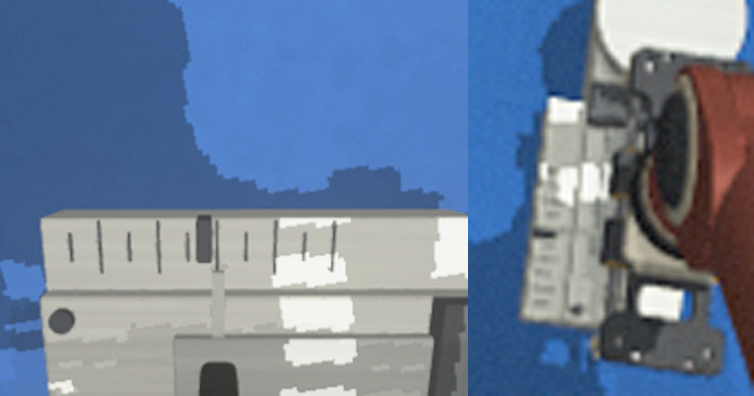

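The pointer (crop x≈218) is still short of the mark (197–212). I'll measure how far.

```bash
python3 - <<'E'
import pickle,cv2
from h import *
c=pickle.load(open("w3.pkl","rb"))
g=cv2.imread("pics/w3.png").max(2)
print(g[144:164:4,305:325]); print(g[176:200:5,312:330])
K,R,t=(np.array(c[k],float) for k in("camera_matrix","R","t"))
a=-0.172;ex=np.array([np.cos(a),np.sin(a)])
for um in(311,312,313,314):
  print(um,ex@(back(c,um,152,46)-back(c,321,188,43))[:2])
E
```

```text
[[193 192 193 169  84  91  94  96  96  96  96  92 120 173 152 107 148 187
  194 194]
 [190 191 191 170 102  93  97  94  95  95  96  89 107 152 152 109 156 192
  193 190]
 [161 190 190 169 100  88  93  94  96  96  96  92 115 169 168 111 160 191
  192 192]
 [161 196 195 172  99  90  96  93  94  92  91  90 116 174 174 112 160 196
  195 197]
 [152 191 193 171  99  92  93  94  93  94  95  91 107 154 154 100 145 194
  193 193]]
[[190 192 191 192 191 190 180 180 179 179 179 177 184 192 193 192 191 194]
 [143 143 141 141 141 150 173 178 178 179 181 179 168 142 145 144 144 146]
 [182 183 181 180 183 180 178 178 177 177 178 178 174 170 181 181 182 183]
 [191 191 192 189 186 171 176 179 178 178 178 178 179 187 191 192 193 191]
 [190 189 188 187 188 180 176 178 176 177 176 178 181 189 188 191 190 189]]
311 -5.740920569943966
312 -5.173496123217568
313 -4.606051409269932
314 -4.038586427015227
```

Emit:
jog_arm --motion '[{"delta_pos": [-0.002,0.0005,0],"rotation": [0,0,0]},{"delta_pos": [-0.004,0.0005,0],"rotation": [0,0,0]},{"delta_pos": [-0.0045,0.001,0],"rotation": [0,0,0]},{"delta_pos": [-0.0045,0.001,0],"rotation": [0,0,0]},{"delta_pos": [-0.0045,0.001,0],"rotation": [0,0,0]},{"delta_pos": [-0.0045,0.001,0],"rotation": [0,0,0]},{"delta_pos": [-0.0045,0.001,0],"rotation": [0,0,0]}]'

```text
clock: 12.75
eef_pos: [542.2, -223.6, 141.8]
tool_rot: [0.764, 0.645, 0.002, 0.003]
contact_force: [8.6, -3.3, -6.5]
finger_gap: 11.7
finger_force: 40.0
```

```bash
python3 - <<'E'
from workcell import robot,cams
import cv2
from h import *
o=robot.observe();print(o["clock"],o["eef_pos"],o["contact_force"],o["finger_force"],abs(o["joint_vel"]).max())
c=cams.get_calibration("wrist");im=cams.get_image("wrist")
g=im.max(2);print(g[146:164:6,305:335]); print(g[176:196:6,305:335])
E
```

```text
12.75 [ 542.17482541 -223.55157402  141.83807473] [ 8.60404814 -3.27531517 -6.546153  ] 40.02465069293976 0.0016363815151629927
[[194 194 193 193 194 193 195 194 193 193 177 118  92  97  96  96  98  96
   97 112 149 138 108 148 182 195 195 197 195 194]
 [192 192 192 192 177 128 136 193 192 193 176 115  90  96  97  96  97  99
   98 119 162 148 113 160 192 193 193 194 191 191]
 [196 194 196 192 165 122 123 179 196 198 180 117  90  97  95  95  94  94
   94 113 154 143 121 172 196 196 195 196 196 195]]
[[191 193 192 191 191 192 190 192 192 193 192 192 189 178 180 179 181 181
  180 185 193 193 194 192 193 195 194 194 193 194]
 [134 135 135 134 135 137 136 135 135 135 137 135 145 170 178 181 180 181
  179 167 135 135 137 136 137 136 135 135 134 136]
 [192 192 191 192 193 191 191 192 194 194 190 181 175 177 178 179 178 178
  181 177 180 193 192 193 194 194 193 192 193 193]
 [188 187 188 189 188 188 189 188 187 187 187 188 180 177 180 178 178 180
  179 182 189 188 191 189 190 190 189 190 189 190]]
```

```bash
python3 - <<'E'
from workcell import cams
import cv2
cv2.imwrite("pics/f.png",cv2.resize(cams.get_image("top")[:,:,::-1][100:260,210:440],None,fx=3.4,fy=3.4,interpolation=2))
E
```

```text
(no output)
```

View pics/f.png

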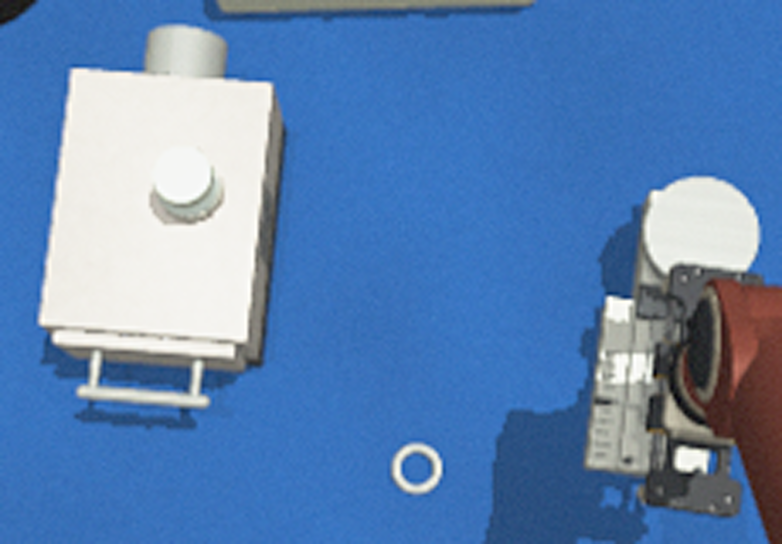

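The drawer is home: its front is flush with the box at about (150,345) and the handle is at (143,397). The slide is held at the mark, so I'm handing in.

```bash
python3 -c "
from workcell import robot
print(robot.finish_job())"
```

```text
the job is handed in; nothing more can be done
None
```

The job is handed in: the drawer is home against its stop, and the gripper is holding the slide with its pointer within about 1 mm of the mark; the hand-in call returned no verdict.

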